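Slide the loaded die under the bench press

ROBOT

A 6-joint arm with a two-finger parallel gripper is mounted at the origin on a cart in front of the work surface, level with it; the furniture and walls round the work are solid. World frame = base frame: x ahead of the robot, y to its left, z up, the work surface at z = 0. Lengths are in mm, angles in rad, forces in N, time in s.
With the tool pointing down it reaches from about 325 to 750 mm from the base axis. Payload 7.6 kg.
Tool frame: the origin (TCP) lies on the centre line of the jaws, within the pads' length; the fingertips stand env.finger_overhang ahead of it and the grasp point (between the pads) lies 11 mm behind it (env.finger_overhang is the distance from the TCP to the fingertips, in mm); z points along the fingers, y is the line along which they close (so a half turn about z gives the same grasp; the last joint's range is limited). The gripper opens to 85 mm and grips with 20 to 120 N. Pads are 22 mm wide; open, the fingers measure 114 mm over their backs; the gripper's body (76 mm by 85 mm) begins 54 mm behind the grasp point. The pads swing forward as they close: fully open they stand 13 mm farther back than shut.
Start: joints at [1.054, 0.052, 1.401, -0, 1.689, -0.07], TCP at [226.83, 473.49, 239.323] pointing down, gripper open.
Joint ranges: [-2.9, 2.9], [-0.91, 2.17], [0.12, 2.37], [-1.06, 4.2], [0.26, 2.73], [-2.93, 2.93]. Speed limits (rad/s): [2.57, 2.57, 3.01, 3.14, 3.14, 3.14].

INTERFACE

Orientations are given as a rotation vector (axis times angle).
In Python, from plant import env, vision, spotter gives the robot as it stands.
- The arm moves only by the shell command python3 -m creep 'ROWS' [FORCE]. ROWS is JSON, a list of rows, each a list of 7 numbers: the shift along the world's x, y, z in mm, then the turn, a rotation vector about the world's x, y, z in rad, then the opening, from -1 (shut) to 1 (fully open). In form: [[x, y, z, wx, wy, wz, jaw], ...]. A call has 1 to 20 rows; each row shifts and turns the commanded pose from where the row before left it; what a row does not reach is not made up. A row lasts 1/8 s, in which the tool goes at most 62.5 mm and 10.7 degrees, less where a joint would pass 70% of its speed; a pose out of reach is approached as far as the arm can. A call is refused whole if a number of a shift passes 62.5 or a number of a turn 0.188, either way. A call with a gripper value outside its range is refused whole. The fingers move at their own pace and stop on an object; FORCE is the grip in N (left out, the last holds). Time passes only in rows, so rows that do not move let the fingers close. It gives the time, the measured TCP pose, the force, the opening and the grip force at its end, in the units of the state.
- env.get_state(): the state, without advancing time (a new reading comes with each control period).
- vision.camera(name): name is "scene" or "top"; returns the picture (480x640x3 uint8, red, green, blue); there is no depth.
- vision.calibration(name): a dict with "mtx" (3x3 intrinsics, pixels), "eye" and "attitude" of the camera in the world. Camera axes: x right, y down, z forward; pixel columns grow to the right and rows downward; lengths in mm; the calibration is good to about 2 mm. A picture is of the moment at which its call begins. calibration takes no time and is no camera call.
- env.job_done(): hands the job in; it is judged then, once.
Trained networks look in the newest picture that a camera, given by its name, has taken for a name from the list of things; names that differ only in an ending like _2 or _b are one class to them, and where a whole thing is asked for, a point or a joint stands for the part that bears it (a point fixed in the world has none). Each returns a list of dicts, best first, with "conf" (0 to 1); they miss things now and then, are a little off and sometimes report something else, mostly with a low value. They report only what shows in the picture. A call takes as long as a camera call. They do not tell look-alikes from the thing itself.
- spotter.spot_in(camera, thing): "rect" ([centre column, centre row, width, height] in pixels, round what is visible of it).
- spotter.cut_out(camera, thing): "pixels" (480x640 bool, what is visible of it) and "rect" ([centre column, centre row, width, height] in pixels, round what is visible of it).
The state is a dict: "clock": time; "joints": joint angles; "dq": joint speeds; "joint_torque": joint torques, N m; "tool_pos": TCP position; "tcp_rot": TCP orientation; "wrist_force": force on the tool from outside, world axes, zero at the start; "torque": the same for the moment, N m; "gripper_width": opening from 0.0 (shut) to 1.0 (fully open); "grip_force": force on a finger pad.
Only numpy, scipy, OpenCV 4.12 (cv2) and the standard library are available. Lean on these libraries where they do the work, as an engineer would, in place of code of your own. Each camera call takes 0.05 s, during which the arm holds its last target. There are 200 camera calls.

TASK

A domed brass stud waits in the die of the small bench press. Hold the round spring button down with the fingertips while you start the die slide by pushing its upright tab to the press's left, then push the slide fully home under the ram, so that the button springs up again and locks it. Only press and push: do not pinch the tab, do not touch the stud (it stays seated in its die), and leave the things around the press where they are.

Things in the scene. Friction and masses are not known exactly. Their poses are not given: they have to be found in the camera images.
- press: grey cast bench press bolted to the table: base 214 x 210 mm, 22 mm high; column, C-shaped head (160 mm high) with steel ram at its rear, hand lever parked up and to the rear. Origin: centre of the base on the table; x to its rear, y to its left, z up. Steel guides, tops 35 mm above the table, run along y at x = -0.097 and 0.067
- die_slide (a joint): travel of the aluminium die slide along the press's +y, in m: 0 at the loading station (start), 0.070 at its end stop, die under the ram. Friction about 2 N. Plate 5 mm thick, top 29.5 mm above the table, with a keyhole slot along y: a round hole at each end, 70 mm apart. With the button up its thick collar stands in a hole and blocks the slide (2 mm of play)
- lock_button (a joint): how far the lock button is pressed down, in m: 0 up, 0.008 right down; spring about 3 N when up, 7.5 N right down. From 0.0055 its collar is below the slide's plate, which can then pass over it (the thin neck runs in the slot). Once the slide has moved 4 mm its plate keeps the button 4 to 5 mm down by itself, until the second hole arrives at the end of the travel and the button springs up
- button_top (a point): centre of the top of the lock button, a black knurled disc of 22 mm diameter and 6.5 mm thickness, 46 mm above the table when up, 38 mm when right down. It does not move sideways: x = -0.070, y = -0.010 in the press's frame
- tab_face (a point): middle of the top edge of the face to push, on the slide's upright steel tab (front half die_slide_c2, back die_slide_c3): it faces the button (press's -y). Tab 32 mm wide along x, 6 mm thick, top 59.5 mm above the table, 30 mm above the plate. In line with the button along y: 18 mm to the +y side of its centre at the start (a fingertip on the button meets it as it moves to +y), 88 mm when home
- die_centre (a point): centre of the floor of the round die, a cup of 35 mm inner diameter and 5 mm depth on the slide, floor 34.5 mm above the table. Axes as the press's
- ram_axis (a point): centre of the underside of the ram's tool, 59 mm above the table; the die is right below it when the slide is home. The head is 98 mm behind the line along which button and tab lie, and its front reaches 21 mm forward of the ram's axis
- stud_centre (a point): centre of the loose domed brass stud in the die, 32 mm in diameter, 8 mm thick, half-way up; it stands 3 mm out of the die
- stud: the same stud; origin at the centre of its underside, z up out of its dome
- spare_stud: a second stud of the same kind, lying on the table in front of the press; stays there
- spool: wooden spool of brown thread, 34 mm in diameter and 45 mm high, standing to the left of the press; origin at its underside
- tin: flat brown tin, 68 mm in diameter and 24 mm high, to the right of the press; origin at its underside
Things that resemble listed ones, but are neither listed nor needed, are in the scene too. Leave any blue or white look-alike of the stud alone.

How it is judged (in metres and radians):
On the way, in this order (a step that is already met when the one before it is completed fails the run):
1. the button is pressed down while the slide still stands at the loading station (value of joint lock_button above 0.005 m and value of joint die_slide below 0.004 m), for 0.05 s.
2. the slide has passed over the pressed button (value of joint lock_button above 0.003 m and value of joint die_slide above 0.01 m), for 0.05 s.
At the end, for the whole second after the job is handed in: the die slide is home (within 2.8 mm of its end stop), the lock button is up again (within 1.5 mm), the stud lies flat in its die within 6 mm of the ram's axis, at rest, and spare stud, spool and tin are within 20 mm of where they stood (value of joint die_slide above 0.0672 m and value of joint lock_button below 0.0015 m and horizontal distance between stud and ram_axis below 0.006 m and z of stud in the frame of die_centre below 0.002 m and angle between stud's own z axis and vertical below 0.1 rad and linear speed of stud below 0.01 m/s and distance of each of spare_stud, spool, tin from where it was at the start of the episode below 0.02 m); the robot touches nothing.
It fails at once if the tab was pinched between the fingers (contact force between the fingers and die_slide_c2 above 1 N and contact force between the fingers and die_slide_c3 above 1 N).
It fails at once if the stud was touched (contact force between the arm and stud above 0.3 N).
It fails at once if the stud was touched by a finger (contact force between the fingers and stud above 0.3 N).
It fails at once if the stud left its die (z of stud in the frame of die_centre above 0.004 m).
It fails at once if a thing beside the press was moved, knocked over or picked up (distance of any of spare_stud, spool, tin from where it was at the start of the episode above 0.02 m or angle between spool's own z axis and vertical above 0.5 rad).
It also fails if it takes over 38 s, if anything falls off the work surface, if the arm or the gripper's body presses on something with over 40 N, if the wrist force passes 120 N, or if a joint passes its speed limit or range.

## Working session

There is one attempt and no reset: what is moved stays moved. The work goes in short steps, Python scripts to look and compute and a shell command to move; the robot and the scene stay as the last step left them, time stands still between calls to the robot, and variables do not carry over. Pictures are saved under pics/ and viewed, at most 10 in all, crops included, and the job is handed in when it is done.

```bash
mkdir -p pics
cat > h.py <<'E'
import numpy as np, cv2
from plant import env, vision, spotter
def cal(n):
    c=vision.calibration(n); return np.array(c["mtx"]),np.array(c["eye"],float),c["attitude"]
E
python3 - <<'E'
from h import *
for n in("scene","top"):
    print(vision.calibration(n)); im=vision.camera(n); cv2.imwrite(f"pics/{n}0.png",im[...,::-1])
    for t in("button_top","tab_face","die_centre","stud","press","lock_button","die_slide"):
        try: print(n,t,[(np.round(d["rect"]).tolist(),round(d["conf"],2)) for d in spotter.spot_in(n,t)][:4])
        except Exception as e: print(t,e)
s=env.get_state(); print(s["clock"],s["tool_pos"],s["tcp_rot"],s["gripper_width"],env.finger_overhang)
E
```

```text
{'mtx': array([[613.14617412,   0.        , 316.55958022],
       [  0.        , 613.14617412, 244.1718855 ],
       [  0.        ,   0.        ,   1.        ]]), 'eye': array([183.30020348, 822.94252867, 514.63687348]), 'attitude': array([-0.58436565,  2.41338761, -1.483225  ])}
scene button_top []
scene tab_face [([360.0, 256.0, 96.0, 48.0], 0.8)]
scene die_centre [([359.0, 254.0, 92.0, 45.0], 0.8), ([303.0, 311.0, 25.0, 39.0], 0.5)]
scene stud [([339.0, 240.0, 14.0, 11.0], 0.59), ([267.0, 238.0, 8.0, 7.0], 0.54)]
scene press [([330.0, 225.0, 181.0, 200.0], 0.95)]
scene lock_button [([359.0, 256.0, 98.0, 44.0], 0.42)]
scene die_slide [([360.0, 257.0, 95.0, 44.0], 0.67), ([395.0, 229.0, 37.0, 27.0], 0.59)]
{'mtx': array([[601.15908278,   0.        , 325.12483224],
       [  0.        , 601.15908278, 230.22845214],
       [  0.        ,   0.        ,   1.        ]]), 'eye': array([474.13005899,  60.72832323, 958.99617274]), 'attitude': array([-2.10841298,  2.16896251, -0.15819681])}
top button_top [([379.0, 304.0, 12.0, 16.0], 0.46)]
top tab_face [([393.0, 270.0, 74.0, 98.0], 0.74), ([374.0, 356.0, 26.0, 28.0], 0.51)]
top die_centre [([393.0, 270.0, 74.0, 99.0], 0.65)]
top stud [([354.0, 161.0, 21.0, 23.0], 0.86), ([438.0, 163.0, 21.0, 21.0], 0.83), ([400.0, 241.0, 20.0, 21.0], 0.82), ([400.0, 160.0, 19.0, 20.0], 0.76)]
top press [([370.0, 229.0, 167.0, 199.0], 0.91), ([401.0, 240.0, 21.0, 19.0], 0.71)]
top lock_button [([378.0, 304.0, 14.0, 19.0], 0.48)]
top die_slide [([396.0, 269.0, 81.0, 92.0], 0.84)]
0.8 [226.82371886 473.48652852 239.34177343] [6.95980450e-01 3.06348031e+00 1.78664496e-04] 1.0013039052316715 8.0
```

Run:
```python
import cv2
a=cv2.imread("pics/top0.png")[110:410,220:520]; cv2.imwrite("pics/topc.png",cv2.resize(a,(600,600),interpolation=cv2.INTER_CUBIC))
```

```text
(no output)
```

View pics/top0.png

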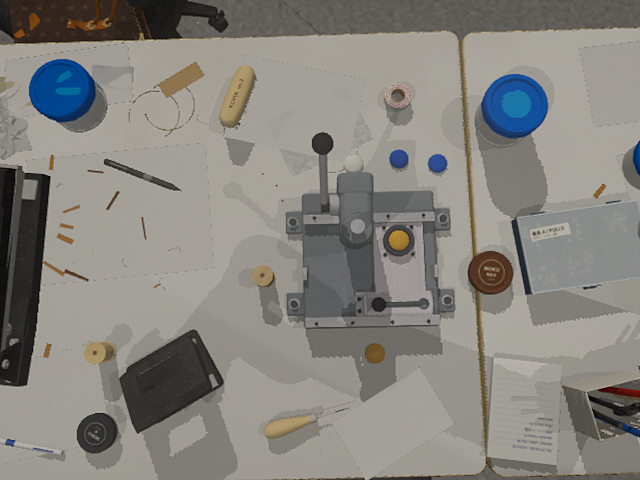

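View pics/scene0.png

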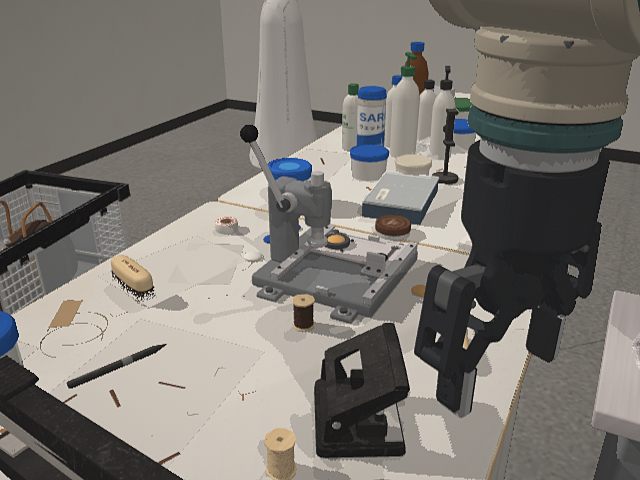

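View pics/topc.png

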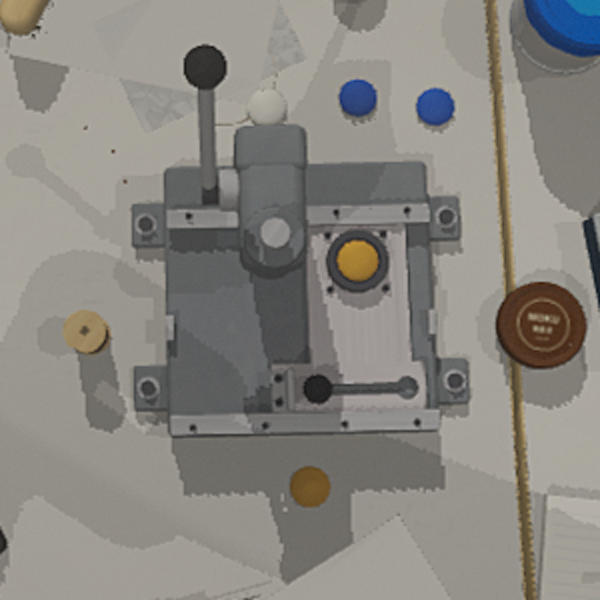

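Top view: the black button is at (378.5, 304.5), the tab just left of it at about (363, 302), and the second keyhole at (424, 303). The stud in the die is at (399, 240). Things that could be mistaken for the stud are the brass spare at (375, 353), two blue ones at (399, 158) and (438, 163), and a white one at (353, 163). Things that could be mistaken for the button are the lever ball at (322, 143) and the second hole at (424, 303). The black disc on the slide beside the tab is the button, and the crop confirms it.

```bash
cat >> h.py <<'E'
from scipy.spatial.transform import Rotation as R
def onz(n,u,v,z):
    K,e,a=cal(n); d=R.from_rotvec(a).as_matrix()@np.linalg.inv(K)@[u,v,1]; return e+d*(z-e[2])/d[2]
def proj(n,p):
    K,e,a=cal(n); q=K@(R.from_rotvec(a).as_matrix().T@(np.asarray(p,float)-e)); return q[:2]/q[2]
E
python3 - <<'E'
from h import *
P={k:onz("top",*v) for k,v in dict(button=(378.7,304.3,46),hole=(424,303.5,29.5),stud=(399,240.3,42),guideFL=(305,327,35),guideFR=(439,326.5,35),tabL=(356.5,302,59.5),tabR=(364.5,302,59.5),spool=(262,276,45),spare=(375,353,8),head=(357,227,160)).items()}
for k,v in P.items(): print(k,v.round(1),proj("scene",v).round(1))
d=P["button"]-P["hole"]; print(np.hypot(*d[:2]),np.degrees(np.arctan2(d[1],d[0])))
d=P["guideFL"]-P["guideFR"]; print(np.hypot(*d[:2]),np.degrees(np.arctan2(d[1],d[0])))
print(R.from_rotvec(env.get_state()["tcp_rot"]).as_matrix().round(3))
im=cv2.imread("pics/scene0.png")[220:300,320:420]; cv2.imwrite("pics/sc.png",cv2.resize(im,(750,600),interpolation=cv2.INTER_CUBIC))
E
```

```text
button [500.2 -13.5  46. ] [379.2 254.6]
hole [499.9 -84.3  29.5] [394.3 246.1]
stud [597.1 -49.   42. ] [335.3 236.4]
guideFL [469.4  98.8  35. ] [369.6 297. ]
guideFR [ 464.6 -104.3   35. ] [417.7 242.8]
tabL [504.1  20.4  59.5] [369.2 255.4]
tabR [503.8   8.6  59.5] [372.3 252.3]
spool [547.9 162.1  45. ] [302.5 298.6]
spare [426.5  -7.7   8. ] [419.4 286.6]
head [600.9  20.7 160. ] [314.8 186. ]
70.79260484662704 89.7963095196881
203.13404861304164 88.62695969872766
[[-0.902  0.432  0.   ]
 [ 0.432  0.902  0.   ]
 [-0.     0.    -1.   ]]
```

View pics/sc.png

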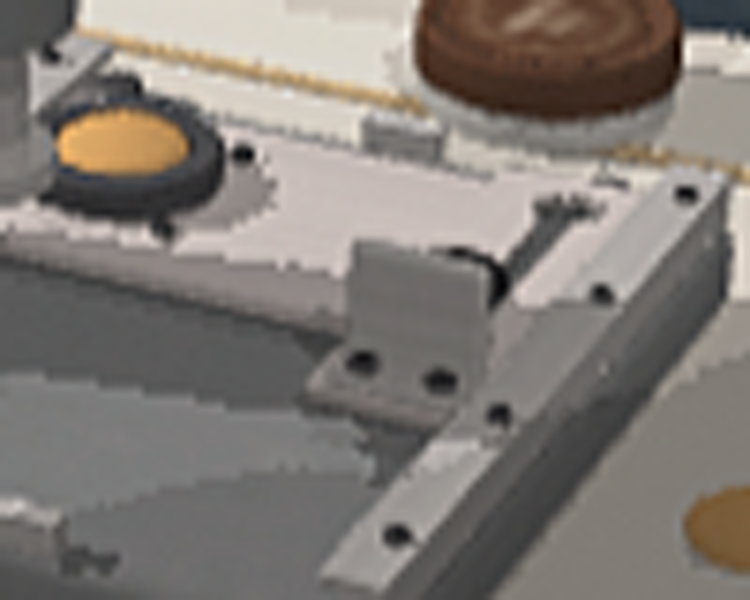

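Scene crop: the upright tab's top edge centre is at (376, 254), the button sits half hidden behind it at about (382, 256), and the second hole is beyond. That agrees with the top view to about 3 mm. I take the button as (499.5, -13.5, 46) and the press as almost aligned with the world axes (yaw about -0.5°). I'll shut the gripper, yaw it slightly so that only one fingertip corner meets the front half of the tab, and go over.

```bash
python3 -m creep '[[22,-41,0,0,0,-0.113,-1],[22,-41,0,0,0,-0.113,-1],[22,-41,0,0,0,-0.113,-1],[22,-41,0,0,0,-0.113,-1],[22,-41,0,0,0,-0.113,-1],[22,-41,0,0,0,-0.113,-1],[22,-41,0,0,0,-0.113,-1],[22,-41,0,0,0,-0.113,-1],[22,-41,0,0,0,-0.113,-1],[22,-41,0,0,0,-0.113,-1],[22,-41,0,0,0,-0.113,-1],[22,-41,0,0,0,-0.113,-1],[0,0,0,0,0,0,-1],[0,0,0,0,0,0,-1]]' 20; python3 -c "
from h import *
s=env.get_state();print(s['clock'],s['tool_pos'],R.from_rotvec(s['tcp_rot']).as_matrix().round(3),s['wrist_force'],env.finger_overhang)"
```

```text
clock: 2.55
tool_pos: [490.7, -18.2, 239.2]
tcp_rot: [-2.463, -1.95, -0.0]
wrist_force: [-0.1, 0.6, 0.7]
gripper_width: 0.003
grip_force: 0.0
2.55 [490.65650115 -18.2451107  239.24906178] [[ 0.229  0.973 -0.   ]
 [ 0.973 -0.229  0.   ]
 [ 0.    -0.    -1.   ]] [-0.12363705  0.56866195  0.66932914] 8.0
```

```bash
python3 -m creep '[[2,0,-40,0,0,0,-1],[2,0,-40,0,0,0,-1],[1,0,-40,0,0,0,-1],[0,0,-38,0,0,0,-1],[0,0,0,0,0,0,-1],[0,0,0,0,0,0,-1]]'
python3 - <<'E'
from h import *
im=vision.camera("scene")
t=env.get_state()["tool_pos"]; print(t, proj("scene",t-[0,0,8]), proj("scene",[499.5,-13.5,46]))
cv2.imwrite("pics/s1.png",cv2.resize(im[180:310,290:450,::-1],(800,650))[:600])
E
```

```text
clock: 3.3
tool_pos: [496.6, -18.0, 83.3]
tcp_rot: [2.461, 1.95, 0.003]
wrist_force: [0.2, 0.7, -0.2]
gripper_width: 0.001
grip_force: 0.0
[496.99696336 -18.1703837   83.69934268] [382.95840692 237.54978609] [379.6157555  254.63565424]
```

View pics/s1.png

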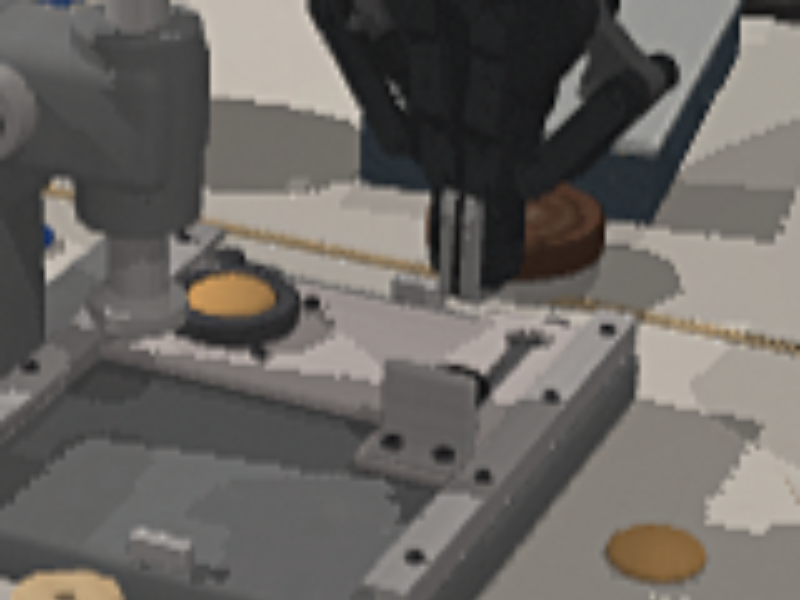

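The tips hang above the button (tip at (383, 239), where predicted), clear of head and tab. Next I come down and press.

```bash
python3 -m creep '[[0,0,-13,0,0,0,-1],[0,0,-13,0,0,0,-1],[0,0,0,0,0,0,-1],[0,0,0,0,0,0,-1]]'; python3 -m creep '[[0,0,-3,0,0,0,-1],[0,0,-2,0,0,0,-1],[0,0,-2,0,0,0,-1],[0,0,0,0,0,0,-1],[0,0,0,0,0,0,-1]]'
```

```text
clock: 3.85
tool_pos: [495.8, -18.6, 55.3]
tcp_rot: [-2.464, -1.949, 0.0]
wrist_force: [-0.2, 0.6, -0.5]
gripper_width: 0.004
grip_force: 0.0
clock: 4.47
tool_pos: [496.2, -18.6, 48.8]
tcp_rot: [2.463, 1.949, 0.001]
wrist_force: [-0.0, 0.1, 5.6]
gripper_width: -0.003
grip_force: 2.7
```

```bash
python3 -m creep '[[0,0,-1,0,0,0,-1],[0,0,-1,0,0,0,-1],[0,0,0,0,0,0,-1],[0,0,0,0,0,0,-1],[0,0,0,0,0,0,-1]]'
```

```text
clock: 5.1
tool_pos: [496.2, -18.6, 47.0]
tcp_rot: [2.463, 1.949, 0.001]
wrist_force: [-1.3, 0.3, 6.7]
gripper_width: -0.002
grip_force: 3.3
```

```bash
python3 -m creep '[[0,0,-0.5,0,0,0,-1],[0,0,0,0,0,0,-1],[0,2,0,0,0,0,-1],[0,2,0,0,0,0,-1],[0,2,0,0,0,0,-1],[0,2,0,0,0,0,-1],[0,2,0,0,0,0,-1],[0,2,0,0,0,0,-1],[0,0,0,0,0,0,-1]]'
```

```text
clock: 6.22
tool_pos: [496.8, -7.5, 46.9]
tcp_rot: [2.461, 1.947, 0.001]
wrist_force: [0.3, -4.5, 6.6]
gripper_width: -0.001
grip_force: 3.3
```

```bash
python3 -m creep '[[0,2,0,0,0,0,-1],[0,2,0,0,0,0,-1],[0,2,0,0,0,0,-1],[0,2,0,0,0,0,-1],[0,2,0,0,0,0,-1],[0,0,0,0,0,0,-1]]'
python3 - <<'E'
from h import *
im=vision.camera("scene")
cv2.imwrite("pics/s2.png",cv2.resize(im[180:310,290:450,::-1],(800,650))[:600])
E
```

```text
clock: 6.98
tool_pos: [496.9, 2.2, 46.9]
tcp_rot: [2.461, 1.946, 0.001]
wrist_force: [0.0, -6.5, 7.3]
gripper_width: -0.004
grip_force: 3.9
```

View pics/s2.png

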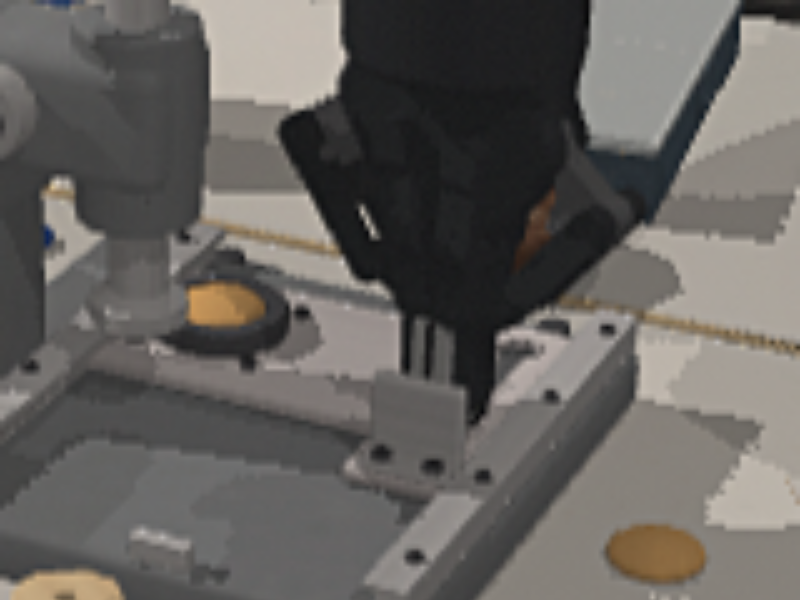

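The slide has started: the tab moved about 10 mm, the stud is seated and the fingers are only on the button side. I keep pushing.

```bash
python3 -m creep '[[0,3,0,0,0,0,-1],[0,3,0,0,0,0,-1],[0,3,0,0,0,0,-1],[0,4,0,0,0,0,-1],[0,4,0,0,0,0,-1],[0,4,0,0,0,0,-1],[0,4,0,0,0,0,-1],[0,4,0,0,0,0,-1],[0,4,0,0,0,0,-1],[0,4,0,0,0,0,-1],[0,4,0,0,0,0,-1],[0,4,0,0,0,0,-1],[0,0,0,0,0,0,-1]]'
```

```text
clock: 8.65
tool_pos: [496.3, 48.1, 46.1]
tcp_rot: [2.462, 1.948, 0.001]
wrist_force: [2.6, -3.5, 2.8]
gripper_width: 0.003
grip_force: 1.9
```

```bash
python3 -m creep '[[0,2,0.5,0,0,0,-1],[0,2,0.5,0,0,0,-1],[0,2,0,0,0,0,-1],[0,2,0,0,0,0,-1],[0,2,0,0,0,0,-1],[0,0,0,0,0,0,-1]]'; python3 -m creep '[[0,1,0,0,0,0,-1],[0,1,0,0,0,0,-1],[0,1,0,0,0,0,-1],[0,0,0,0,0,0,-1]]'
```

```text
clock: 9.4
tool_pos: [495.8, 58.0, 46.2]
tcp_rot: [2.463, 1.949, -0.001]
wrist_force: [3.2, -4.4, -0.8]
gripper_width: 0.001
grip_force: 2.0
clock: 9.9
tool_pos: [495.5, 61.3, 46.2]
tcp_rot: [-2.464, -1.949, 0.001]
wrist_force: [0.4, -1.8, 0.7]
gripper_width: -0.002
grip_force: 0.3
```

```bash
python3 -m creep '[[0,1,0,0,0,0,-1],[0,1,0,0,0,0,-1],[0,0,0,0,0,0,-1]]'; python3 -m creep '[[0,1,0,0,0,0,-1],[0,1,0,0,0,0,-1],[0,0,0,0,0,0,-1]]'
```

```text
clock: 10.28
tool_pos: [495.4, 63.5, 46.4]
tcp_rot: [-2.463, -1.949, 0.001]
wrist_force: [0.5, -2.9, -1.7]
gripper_width: 0.003
grip_force: 1.2
clock: 10.65
tool_pos: [495.4, 63.8, 46.4]
tcp_rot: [2.463, 1.948, -0.005]
wrist_force: [0.3, -10.3, -1.6]
gripper_width: 0.002
grip_force: 5.3
```

The force rose to 10 N at y = 63.8: the end stop. I back off, lift clear and check.

```bash
python3 -m creep '[[0,-4,0,0,0,0,-1],[0,-8,0,0,0,0,-1],[0,0,25,0,0,0,-1],[0,0,45,0,0,0,-1],[-20,0,45,0,0,0,-1],[-50,0,20,0,0,0,-1],[-50,0,0,0,0,0,-1],[-40,0,0,0,0,0,-1],[0,0,0,0,0,0,-1],[0,0,0,0,0,0,-1]]'
python3 - <<'E'
from h import *
a=vision.camera("top")[190:340,280:480,::-1]; b=vision.camera("scene")[180:310,290:450,::-1]
cv2.imwrite("pics/f.png",np.hstack([cv2.resize(a,(400,300)),cv2.resize(b,(400,300))]))
E
```

```text
clock: 11.9
tool_pos: [336.3, 53.5, 182.2]
tcp_rot: [2.463, 1.949, 0.002]
wrist_force: [0.3, -0.6, -0.8]
gripper_width: 0.001
grip_force: 0.0
```

View pics/f.png

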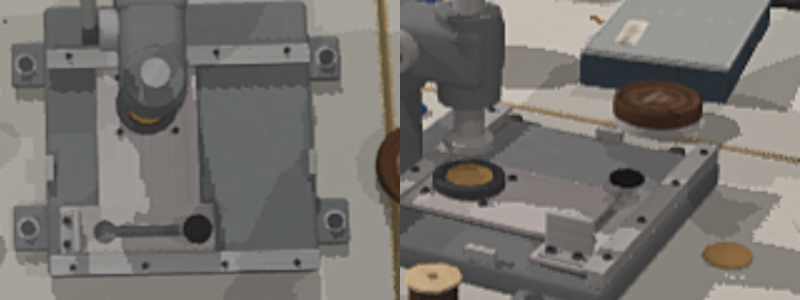

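The slide is home with the die under the ram and the stud seated. The button stands up with its collar visible at scene (381, 257), and the spool, tin and spare stud have not moved.

```bash
python3 -c "
from h import *
print(env.job_done())"
```

```text
the job is handed in; nothing more can be done
None
```

I handed the job in. The final pictures show the slide at its end stop, the button sprung up, the stud seated under the ram and the spool, tin and spare stud unmoved; the hand-in returned no verdict.

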